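Clear, brace and switch on the stall's battery pack

ROBOT

A 6-joint arm with a two-finger parallel gripper is mounted at the origin on the work surface. World frame = base frame: x ahead of the robot, y to its left, z up, the work surface at z = 0. Lengths are in mm, angles in rad, forces in N, time in s.
With the tool pointing down it reaches from about 350 to 875 mm from the base axis. Payload 4.2 kg.
Tool frame: the origin (TCP) lies midway between the tips of the shut fingers; the grasp point (between the pads) lies arm.grip_depth behind it (arm.grip_depth is the distance from the TCP to the grasp point, in mm); z points along the fingers, y is the direction in which the jaws open and shut (so a half turn about z gives the same grasp; the last joint's range is limited). The gripper opens to 85 mm and grips with 20 to 120 N. Pads are 22 mm wide; open, the fingers measure 114 mm over their backs; the gripper's body (76 mm by 85 mm) begins 54 mm behind the grasp point. The pads swing forward as they close: fully open they stand 13 mm farther back than shut.
Start: joints at [1.423, 0.385, 0.008, 0, -1.194, -0.259], TCP at [247.262, 573.987, 231.312] pointing down, gripper open.
Joint ranges: [-3.14, 3.14], [-1.21, 2.06], [-1.07, 1.41], [-3.16, 2.05], [-2.99, -0.16], [-3.1, 3.1]. Speed limits (rad/s): [2.79, 2.79, 3.14, 3.14, 3.14, 3.14].

INTERFACE

Orientations are given as a unit quaternion [x, y, z, w].
In Python, from bench import arm gives the robot as it stands.
- The arm moves only by the tool play_rows, never from a script. Its argument "motion" is one flat list of numbers, 7 for each row, row after row: the opening in per cent of the stroke, from 0 (shut) to 100 (fully open), then the shift along the world's x, y, z in cm, then the turn, a rotation vector about the world's x, y, z in degrees. A call has 1 to 5 rows; each row is the pose to reach, as a shift and turn from the pose commanded when the call began; what a row does not reach only later rows make up. A row lasts 1/8 s, in which the tool goes at most 62.5 mm and 10.7 degrees, less where a joint would pass 70% of its speed; a pose out of reach is approached as far as the arm can. A call with a gripper value outside its range is refused whole. The fingers move at their own pace and stop on an object; the grip force is fixed at half the most. Time passes only in rows, so rows that repeat a pose let the fingers close. It gives the time, the measured TCP pose, the force and the opening at its end, in the units of the state.
- arm.read_state(): the state, without advancing time (a new reading comes with each control period).
- arm.get_image(name): name is "scene" or "top" or "wrist"; returns (picture, depth): 480x640x3 uint8, red, green, blue; 480x640 float32, mm along the optical axis (not along the pixel's ray), 0 where there is no reading.
- arm.camera_info(name): a dict with "fovy" (degrees; the focal length in pixels is half the picture's height over the tangent of half this angle, whatever the lens; pixels are square), "cx", "cy" (the principal point, pixels), "R" (3x3) and "t" (3): a world point X has camera coordinates R X + t. Camera axes: x right, y down, z forward; pixel columns grow to the right and rows downward; lengths in mm; the calibration is good to about 2 mm. A picture is of the moment at which its call begins: read the wrist's pose just before it. camera_info takes no time and is no camera call; for the wrist camera it gives the pose at the moment of the call.
- arm.job_done(): hands the job in, once; it reports no verdict.
Trained networks look in the newest picture that a camera, given by its name, has taken for a name from the list of things; names that differ only in an ending like _2 or _b are one class to them, and where a whole thing is asked for, a point or a joint stands for the part that bears it (a point fixed in the world has none). Each returns a list of dicts, best first, with "confidence" (0 to 1); they miss things now and then, are a little off and sometimes report something else, mostly with a low value. They report only what shows in the picture. A call takes as long as a camera call. They do not tell look-alikes from the thing itself.
- arm.outline_of(thing, camera): "mask" (480x640 bool, what is visible of it) and "extent" ([left, top, width, height] in pixels, round what is visible of it).
- arm.place_of(thing, camera): "uv" ([column, row] in pixels: a listed point, or the origin of a listed thing).
The state is a dict: "clock": time; "joints": joint angles; "joint_vel": joint speeds; "joint_efforts": joint torques, N m; "position": TCP position; "ee_rot": TCP orientation; "contact_force": force on the tool from outside, world axes, zero at the start; "wrist_torque": the same for the moment, N m; "gripper_width": finger opening in mm.
Only numpy, scipy, OpenCV 4.12 (cv2) and the standard library are available. Lean on these libraries where they do the work, as an engineer would, in place of code of your own. Each camera call takes 0.05 s, during which the arm holds its last target.

TASK

Switch on the market stall's loose battery pack. First lift the bangle bar out of the gap between the pack and the fixed wooden stop block and lay it flat in the empty wooden tray; then slide the pack along the table until its back is square against the stop block, not sticking out past the block's ends; then press the round switch on its other end fully in, with the pack braced against the block, so that it stays in. Leave the other things on the table where they are.

Things in the scene. Friction and masses are not known exactly. Their poses are not given: they have to be found in the camera images.
- stop: Wooden stop block screwed to the table, 200 mm long (its x axis), 35 mm thick, 45 mm high. Origin: on the table at the middle of the flat face that the pack must be backed against; its -y axis points out of that face, towards the bar and the pack; z up.
- pack: Loose grey battery pack with black bands, a plain box 120 mm wide (x), 130 mm long (y), 60 mm high, about 0.45 kg. Origin: centre of its underside. Its +y end is the plain back, which faces the stop block at first across a gap of 120 to 160 mm and may be turned by up to 0.15 rad; the switch is in the middle of its -y end. Backed against the block, its origin lies 65 mm from the block's face. It slides on the table under a push of about 2 to 4 N, less than the switch needs.
- switch_face (a point): Middle of the outer face of the switch: a round metal push button, 34 mm across, axis level along the pack's y axis and 31 mm above the table, standing 16 mm out of the pack's -y end when out and 6 mm when fully in.
- switch (a joint): How far the switch is pressed in: 0 fully out, 0.010 m fully in. It resists with about 9 N over the whole travel, has no return spring and stays where it is pushed to.
- bar_centre (a point): Centre (half-way up, 25 mm above its underside) of the bangle bar lying loose in the gap between pack and stop block, roughly parallel to the block's face: a rod full of bangles, 46 mm across, along its x axis, between two square wooden ends 50 x 50 mm, 8 mm thick; 140 mm long overall, 0.18 kg.
- tray: Fixed empty open wooden tray, outside 200 mm (x) by 140 mm (y) by 35 mm high, walls 6 mm, floor 6 mm thick. Origin: centre of its underside on the table. The bar fits in with its length along the tray's x axis.
- jar: Amber glass jar, 56 mm across, 75 mm tall, beyond one end of the stop block; loose bystander, to be left alone. Origin: centre of its underside.
- giftbox: Brown cardboard gift box 90 x 60 x 45 mm behind the stop block; loose bystander, to be left alone. Origin: centre of its underside.
- spool: Wooden thread spool standing on end, 52 mm across, 50 mm tall, beside the tray; loose bystander, to be left alone. Origin: centre of its underside.
- mug: White mug, 76 mm across, 85 mm tall; loose bystander, to be left alone. Origin: centre of its underside.
- bangle: Single brass bangle lying flat, 72 mm across, 14 mm tall; loose bystander, to be left alone. Origin: centre of its underside.
- cardbox: Flat light-brown box 70 x 100 x 30 mm; loose bystander, to be left alone. Origin: centre of its underside.
- bar: The same bangle bar; origin at the centre of its underside.
Not all that is in view belongs to the job. What is shaped like the pack but orange is not meant.

How it is judged (in metres and radians):
On the way, in this order (a step that is already met when the one before it is completed fails the run):
1. the bangle bar lies in the tray (x of bar_centre in the frame of tray between -0.04 and 0.04 m and y of bar_centre in the frame of tray between -0.045 and 0.045 m and z of bar_centre in the frame of tray between 0.02 and 0.037 m and angle between bar_centre's own x axis and vertical above 1.45 rad), for 0.2 s.
2. the pack stands with its back against the stop block (y of pack in the frame of stop between -0.073 and -0.055 m and x of pack in the frame of stop between -0.045 and 0.045 m and angle between the y axis of pack and the y axis of stop, either way round below 0.08 rad and angle between pack's own z axis and vertical below 0.08 rad).
3. the switch is pressed in while the pack is against the block (all of step 2 and value of joint switch above 0.008 m), for 0.1 s.
At the end, for the whole second after the job is handed in: Bar level on the tray floor (centre within 40 mm along, 45 mm across of its middle); pack upright, back within 8 mm of the stop block, square to 0.08 rad, within 45 mm of the block's middle; switch in by over 8 of 10 mm; bar and pack at rest (all of step 1 and all of step 3 and linear speed of each of pack, bar below 0.02 m/s); the robot touches nothing.
It fails at once if another thing on the table is moved by more than 30 mm or tipped (distance of any of jar, giftbox, spool, mug, bangle, cardbox from where it was at the start of the episode above 0.03 m or angle between any of jar, giftbox, spool, mug, bangle, cardbox's own z axis and vertical above 0.4 rad).
It fails at once if the pack is tipped over (angle between pack's own z axis and vertical above 0.5 rad).
It also fails if it takes over 59 s, if anything falls off the work surface, if the arm or the gripper's body presses on something with over 40 N, if the wrist force passes 120 N, or if a joint passes its speed limit or range.

## Working session

There is one attempt and no reset: what is moved stays moved. The work goes in short steps, Python scripts to look and compute and a tool call to move; the robot and the scene stay as the last step left them, time stands still between calls to the robot, and variables do not carry over. Pictures are saved under pics/ and viewed, and the job is handed in when it is done.

Besides the shell and the picture viewer there is one more tool, called after "Emit:" as name(argument=value, ...) on one line, values as JSON. play_rows: Moves the arm, as the interface text tells. Its arguments: {"type":"object","properties":{"motion":{"type":"array","items":{"type":"number"}}},"required":["motion"]}

```bash
ls; mkdir -p pics; python3 - <<'E'
from bench import arm
import cv2,numpy as np
s=arm.read_state(); print(s['clock'],s['position'],s['ee_rot'],s['gripper_width'],arm.grip_depth)
for n in ['scene','top']:
    im,d=arm.get_image(n); cv2.imwrite(f'pics/{n}0.png',im[:,:,::-1]); np.save(f'{n}_d.npy',d); np.save(f'{n}_i.npy',im)
    c=arm.camera_info(n); print(n,c)
E
```

```text
pics
0.0 [247.03307546 573.45695957 230.21000552] [ 9.79366326e-01 -2.02090077e-01 -1.81698644e-04  1.08059300e-03] 85.44923197933798 18.700000000000003
scene {'fovy': 53.782236026279385, 'cx': 326.49411034135204, 'cy': 240.17363712924123, 'R': array([[ 0.66347362,  0.74819542,  0.00252442],
       [ 0.41891104, -0.36867591, -0.8298142 ],
       [-0.61993249,  0.55161734, -0.55803406]]), 't': array([-368.89998697, -197.37024765, 1614.46582051])}
top {'fovy': 42.09403122080348, 'cx': 321.0505668222062, 'cy': 233.52758876926285, 'R': array([[-2.67660284e-02, -9.99639417e-01, -2.14863822e-03],
       [-9.97541520e-01,  2.68489885e-02, -6.47305839e-02],
       [ 6.47649318e-02,  4.10775189e-04, -9.97900463e-01]]), 't': array([ -15.81285448,  572.84510387, 1871.03626822])}
```

View pics/scene0.png

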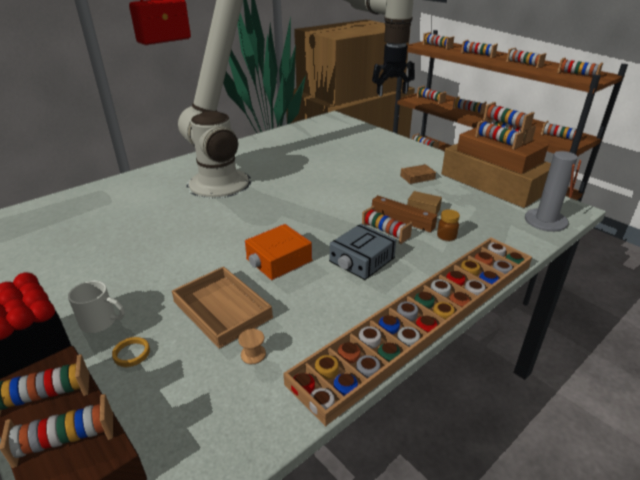

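View pics/top0.png

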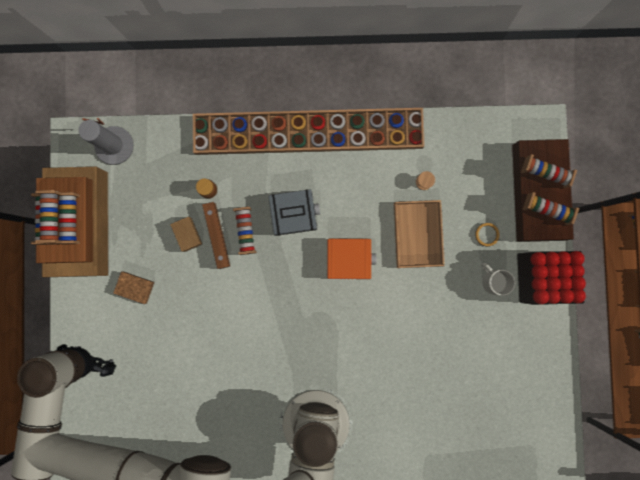

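The scene view shows the grey pack at (362,250), its bar at (388,223), the stop block behind that and the tray at (222,305). In the top view these are pack (293,212), bar (245,230), stop (215,235) and tray (418,233).

Things that could be mistaken for the pack or bar, by top-view pixel:
- **Pack:** the orange box at (350,258) is excluded by its colour, leaving the grey one at (293,212).
- **Bar:** other bangle bars sit on stands at (550,170), (550,208) and (55,218). The one lying in the gap at (245,230) is the right one.

```bash
cat > h.py <<'E'
import numpy as np,cv2
from bench import arm
def K(c): return 240/np.tan(np.radians(c['fovy'])/2)
def world(n,d,c=None):
    c=c or arm.camera_info(n); f=K(c)
    v,u=np.mgrid[0:480,0:640]
    P=np.stack([(u-c['cx'])/f*d,(v-c['cy'])/f*d,d],-1)
    W=(P-c['t'])@c['R']; W[d<=0]=np.nan
    return W
def rect(W,m,lo,hi):
    p=W[m]; p=p[(p[:,2]>lo)&(p[:,2]<hi)]
    r=cv2.minAreaRect(p[:,:2].astype(np.float32)); return len(p),np.round(r[0],1),np.round(r[1],1),round(r[2],2), np.round(np.median(p[:,2]),1)
def project(n,X,c=None):
    c=c or arm.camera_info(n); q=c['R']@np.array(X,float)+c['t']; f=K(c)
    return q[0]/q[2]*f+c['cx'],q[1]/q[2]*f+c['cy']
E
python3 - <<'E'
from h import *
for n in ['top','scene']:
    im,d=arm.get_image(n); W=world(n,d)
    for th,lo,hi in [('stop',35,55),('pack',50,70),('bar',15,60),('tray',25,45),('jar',5,100),('spool',5,100),('giftbox',35,55)]:
        for o in arm.outline_of(th,n)[:3]:
            m=o['mask']
            try: print(n,th,round(o['confidence'],2),o['extent'],*rect(W,m,lo,hi))
            except Exception as e: print(n,th,round(o['confidence'],2),o['extent'],'x')
    for th in ['switch_face','bar_centre','pack','stop','tray']:
        print(n,th,[(np.round(o['uv'],1),round(o['confidence'],2)) for o in arm.place_of(th,n)[:3]])
    print(arm.read_state()['clock'])
im=np.load('top_i.npy')
cv2.imwrite('pics/crop.png',cv2.resize(im[160:300,170:460,::-1],None,fx=2.7,fy=2.7,interpolation=cv2.INTER_CUBIC))
E
```

```text
top stop 0.75 [204.5, 202.1, 26.9, 64.8] 770 [575.  284.3] [199.   37.2] 12.36 45.2
top pack 0.75 [267.1, 189.1, 52.2, 45.5] 1696 [638.5  44.7] [120.6 143.7] 6.66 60.2
top pack 0.66 [325.8, 239.4, 51.1, 41.0] 1697 [ 494.9 -121.1] [142.7 118.6] 88.45 60.1
top pack 0.55 [393.3, 200.9, 50.7, 65.8] 0 [0. 0.] [0. 0.] 0.0 nan
top bar 0.74 [232.9, 206.8, 24.5, 50.6] 686 [586.8 196.9] [140.3  47.2] 6.05 43.7
top jar 0.65 [194.0, 175.8, 25.2, 21.6] 303 [715.8 306.9] [51.3 50.9] 16.24 72.5
top jar 0.62 [173.2, 220.4, 28.2, 31.9] 622 [580.7 372.6] [87.6 60.5] 20.8 44.7
top spool 0.75 [415.9, 174.8, 19.0, 14.2] 251 [ 723.1 -349.8] [49.4 47.6] 79.43 49.4
top giftbox 0.76 [172.8, 220.4, 26.2, 32.9] 598 [581.7 374.9] [90.7 63.6] 21.7 45.2
top giftbox 0.17 [417.2, 172.6, 16.3, 19.2] 199 [ 724.9 -351.1] [48.8 50.4] 43.29 49.4
top switch_face [(array([376.3, 257.9]), 0.45), (array([316. , 205.4]), 0.41)]
top bar_centre [(array([240.6, 232. ]), 0.61)]
top pack [(array([293.4, 211.3]), 0.84), (array([346.8, 259.5]), 0.57)]
top stop [(array([221.6, 232.8]), 0.64), (array([135.3, 288.3]), 0.51)]
top tray 
[... 485 characters left out ...]
, 209.7, 22.0, 34.5] 565 [721.2 307.8] [55.7 54.4] 77.97 47.9
scene jar 0.64 [361.9, 206.3, 50.2, 39.2] 854 [579.4 214.8] [152.5 108.9] 13.71 36.6
scene spool 0.76 [240.4, 328.9, 27.1, 32.6] 692 [ 706.1 -349.9] [49.  91.1] 85.11 47.6
scene giftbox 0.66 [406.7, 192.4, 35.9, 21.5] 364 [591.5 351.1] [ 90.8 115.4] 22.44 44.0
scene switch_face [(array([253.3, 261.9]), 0.63), (array([339.8, 262.4]), 0.58)]
scene bar_centre [(array([384.2, 223.6]), 0.93)]
scene pack [(array([359.8, 259.4]), 0.75), (array([280.8, 256.1]), 0.64)]
scene stop [(array([402.3, 222. ]), 0.65)]
scene tray [(array([220.3, 308.2]), 0.74)]
1.4
  return _methods._mean(a, axis=axis, dtype=dtype,
  ret = ret.dtype.type(ret / rcount)
```

View pics/crop.png

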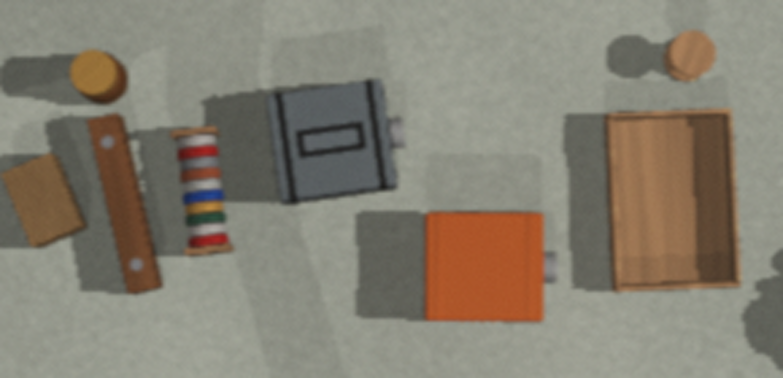

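The crop confirms the targets: grey pack with switch at crop (397,133), bar at (203,190), stop at (125,205) and tray at (672,200). The orange box at (485,265) is the decoy. I'll get the tray position from the top depth image and work out the first moves.

```bash
python3 - <<'E'
from h import *
d=np.load('top_d.npy');W=world('top',d)
def box(u0,u1,v0,v1,lo,hi):
    m=np.zeros((480,640),bool); m[v0:v1,u0:u1]=1; return rect(W,m,lo,hi)
print('tray',box(385,450,190,280,25,45))
print('bar',box(228,258,195,265,20,60)); print('stop',box(195,231,195,275,38,52)); print('pack',box(260,330,180,245,54,66))
print('spool',box(408,440,165,195,40,60))
print(W[233,405:430:6,2])
E
```

```text
tray (478, array([ 563.8, -327.2]), array([200.5, 142.7]), 0.78, np.float64(33.7))
bar (703, array([573.6, 215.2]), array([164.5,  87.2]), 6.22, np.float64(43.5))
stop (762, array([583.1, 310.5]), array([226.3,  85.1]), 12.13, np.float64(45.2))
pack (1364, array([613.8,  33.2]), array([172.3, 160.2]), 6.9, np.float64(60.2))
spool (222, array([ 724.9, -350.3]), array([49.6, 50.3]), 19.16, np.float64(50.5))
[ 6.79721487  0.56770108 15.24979659 13.30774645  0.79184651]
```

Emit:
play_rows(motion=[80, 34, -37.7, -5, 0, 0, 29.5, 80, 34, -37.7, -5, 0, 0, 29.5, 80, 34, -37.7, -5, 0, 0, 29.5, 80, 34, -37.7, -5, 0, 0, 29.5, 80, 34, -37.7, -5, 0, 0, 29.5])

```text
clock: 2.02
position: [456.0, 342.4, 200.9]
ee_rot: [0.999, 0.054, 0.0, -0.0]
contact_force: [1.7, 0.6, 0.4]
gripper_width: 67.9
```

Emit:
play_rows(motion=[80, 12.5, -13.9, -6, 0, 0, 0, 80, 12.5, -13.9, -6, 0, 0, 0, 80, 12.5, -13.9, -6, 0, 0, 0, 80, 12.5, -13.9, -6, 0, 0, 0, 80, 12.5, -13.9, -6, 0, 0, 0])

```text
clock: 2.65
position: [580.1, 204.4, 140.5]
ee_rot: [0.999, 0.053, -0.0, 0.0]
contact_force: [0.4, 0.5, -0.0]
gripper_width: 68.0
```

```bash
python3 - <<'E'
from h import *
s=arm.read_state(); print(s['position'],s['ee_rot'],s['clock'])
c=arm.camera_info('wrist')
im,d=arm.get_image('wrist'); cv2.imwrite('pics/w1.png',im[:,:,::-1])
W=world('wrist',d,c)
for t,lo,hi in [('bar',35,60),('stop',38,52)]:
    for o in arm.outline_of(t,'wrist')[:2]:
        print(t,o['confidence'],o['extent'],*rect(W,o['mask'],lo,hi))
print([(o['uv'],o['confidence']) for o in arm.place_of('bar_centre','wrist')])
E
```

```text
[580.09603799 204.35067723 140.4818133 ] [ 9.98577564e-01  5.33177559e-02 -2.14436769e-04  1.42044615e-04] 2.65
bar 0.62 [284.2, 116.8, 84.9, 211.2] 11850 [583.5 199.8] [139.6  49.7] 5.96 44.1
stop 0.7 [127.8, 72.7, 120.6, 285.9] 13598 [571.8 286. ] [199.9  35.6] 12.31 44.0
stop 0.23 [0.0, 127.8, 148.3, 154.0] 12218 [577.8 376.2] [90.3 61.9] 21.95 44.0
[([317.4, 219.4], 0.81)]
```

View pics/w1.png

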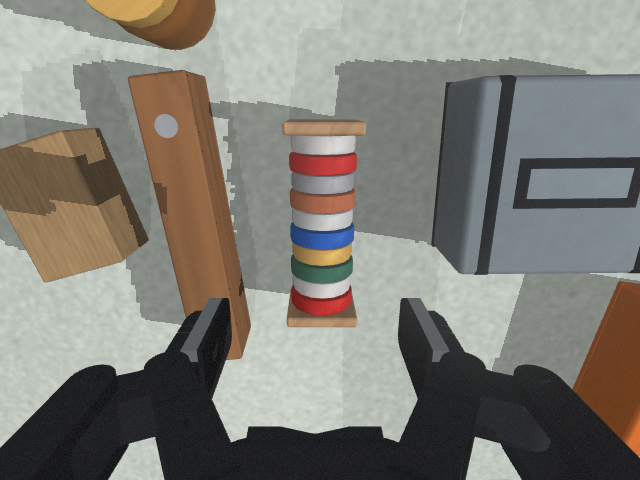

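The wrist view shows the bar at about (322,222), between the fingers and clear of both the stop and the pack. All three cameras agree on its position to within 3 mm.

Emit:
play_rows(motion=[80, 0.5, -0.6, -5, 0, 0, 0, 80, 0.5, -0.6, -7.5, 0, 0, 0, 80, 0.5, -0.6, -7.5, 0, 0, 0])

```text
clock: 3.22
position: [583.2, 199.2, 64.3]
ee_rot: [0.998, 0.055, -0.002, 0.001]
contact_force: [-0.2, 0.2, 1.1]
gripper_width: 68.4
```

Emit:
play_rows(motion=[80, 0.2, -0.1, -4, 0, 0, 0, 80, 0.2, -0.1, -5.7, 0, 0, 0, 80, 0.2, -0.1, -5.7, 0, 0, 0])

```text
clock: 3.6
position: [586.5, 198.1, 8.7]
ee_rot: [0.999, 0.054, -0.0, 0.0]
contact_force: [0.4, 0.0, -0.6]
gripper_width: 68.1
```

Emit:
play_rows(motion=[0, 0, 0, 0, 0, 0, 0, 0, 0, 0, 0, 0, 0, 0, 0, 0, 0, 0, 0, 0, 0, 0, 0, 0, 0, 0, 0, 0, 0, 0, 0, 0, 0, 0, 0])

```text
clock: 4.22
position: [588.1, 198.8, 11.0]
ee_rot: [0.999, 0.054, 0.002, -0.001]
contact_force: [-1.3, 0.8, 7.5]
gripper_width: 44.1
```

Emit:
play_rows(motion=[0, 0, 0, 4, 0, 0, 0, 0, 0, 0, 10, 0, 0, 0, 0, 0, 0, 16, 0, 0, 0, 0, 0, 0, 16, 0, 0, 0])

```text
clock: 4.72
position: [589.7, 199.2, 175.3]
ee_rot: [0.999, 0.054, 0.006, -0.003]
contact_force: [0.6, 0.5, -3.1]
gripper_width: 44.3
```

```bash
python3 - <<'E'
from h import *
s=arm.read_state(); print(s['position'],s['ee_rot'],s['gripper_width'],s['contact_force'])
c=arm.camera_info('wrist')
im,d=arm.get_image('wrist'); cv2.imwrite('pics/w2.png',im[:,:,::-1])
W=world('wrist',d,c)
for o in arm.outline_of('bar','wrist')[:2]:
    p=W[o['mask']]; print(np.nanpercentile(p,[2,50,98],axis=0).round(0))
E
```

```text
[589.67769748 199.21109913 175.2879387 ] [ 0.99850494  0.05428299  0.00581916 -0.00271597] 44.340788451191564 [ 0.55664973  0.52049251 -3.09070021]
[[559. 180. 186.]
 [618. 202. 208.]
 [656. 225. 214.]]
```

View pics/w2.png

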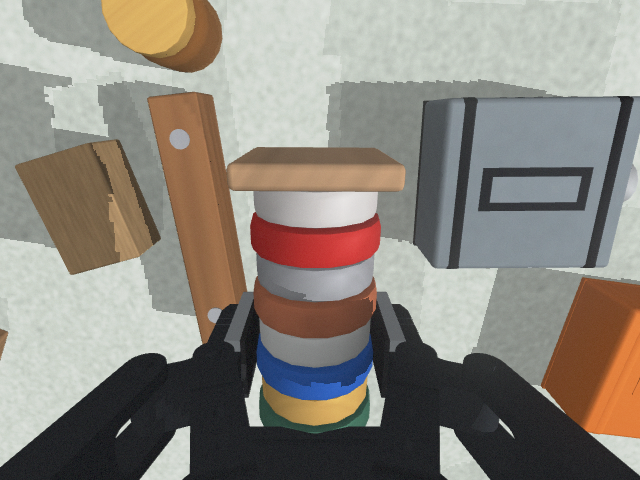

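The bar is held level and centred. Next I'll carry it to the tray.

Emit:
play_rows(motion=[0, -2.2, -52.6, 0, 0, 0, -5.5, 0, -2.2, -52.6, 0, 0, 0, -5.5, 0, -2.2, -52.6, 0, 0, 0, -5.5, 0, -2.2, -52.6, 0, 0, 0, -5.5, 0, -2.2, -52.6, 0, 0, 0, -5.5])

```text
clock: 5.45
position: [571.9, -116.2, 166.2]
ee_rot: [1.0, 0.006, -0.003, -0.0]
contact_force: [0.6, 0.2, -2.0]
gripper_width: 44.0
```

Emit:
play_rows(motion=[0, -0.4, -20, -2, 0, 0, 0, 0, -0.4, -20, -4, 0, 0, 0, 0, -0.4, -20, -4, 0, 0, 0, 0, -0.4, -20, -4, 0, 0, 0, 0, -0.4, -20, -4, 0, 0, 0])

```text
clock: 6.08
position: [568.1, -314.9, 125.9]
ee_rot: [1.0, 0.005, -0.002, -0.001]
contact_force: [0.2, -0.2, -2.1]
gripper_width: 44.2
```

Emit:
play_rows(motion=[0, 0, -0.8, -3, 0, 0, 0, 0, 0, -0.8, -6, 0, 0, 0, 0, 0, -0.8, -6, 0, 0, 0])

```text
clock: 6.45
position: [567.9, -319.9, 65.9]
ee_rot: [1.0, 0.007, -0.003, -0.001]
contact_force: [0.2, -0.2, -2.7]
gripper_width: 43.9
```

```bash
python3 - <<'E'
from h import *
s=arm.read_state(); print(s['position'],s['ee_rot'],s['gripper_width'],s['contact_force'])
im,d=arm.get_image('scene'); cv2.imwrite('pics/s2.png',cv2.resize(im[220:380,130:330,::-1],None,fx=3.5,fy=3.5))
im,d=arm.get_image('wrist'); cv2.imwrite('pics/w3.png',im[:,:,::-1])
E
```

```text
[ 567.87240795 -319.92744194   65.92745612] [ 0.99997073  0.00673177 -0.00335915 -0.00139257] 43.85993033163387 [ 0.16526    -0.15568331 -2.69906719]
```

View pics/s2.png

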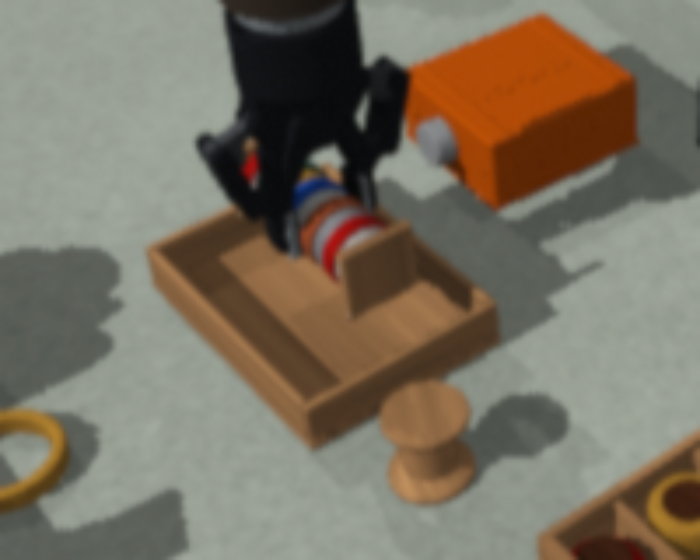

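View pics/w3.png

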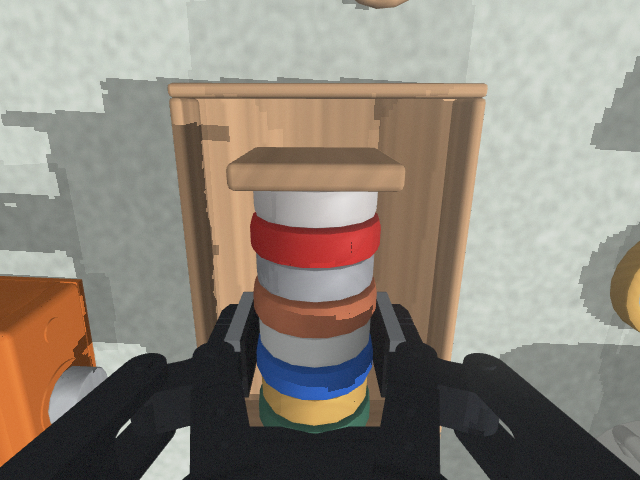

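The bar is over the tray, level and inside the walls (wrist view: tray walls at columns 185 and 470). I'll lower it.

Emit:
play_rows(motion=[0, 0, -0.6, -2, 0, 0, 0, 0, 0, -0.6, -4, 0, 0, 0, 0, 0, -0.6, -4.5, 0, 0, 0, 0, 0, -0.6, -4.5, 0, 0, 0])

```text
clock: 7.05
position: [569.9, -328.5, 23.7]
ee_rot: [1.0, 0.006, -0.0, 0.0]
contact_force: [0.5, -0.1, -2.3]
gripper_width: 44.5
```

Emit:
play_rows(motion=[0, 0, 0, -0.4, 0, 0, 0, 0, 0, 0, -0.4, 0, 0, 0])

```text
clock: 7.3
position: [569.9, -328.4, 20.1]
ee_rot: [1.0, 0.006, 0.0, 0.0]
contact_force: [0.1, 0.2, -3.2]
gripper_width: 44.1
```

Emit:
play_rows(motion=[0, 0, 0, -0.3, 0, 0, 0, 0, 0, 0, -0.3, 0, 0, 0])

```text
clock: 7.55
position: [570.1, -328.5, 17.1]
ee_rot: [1.0, 0.006, 0.0, 0.0]
contact_force: [0.1, -0.4, -2.7]
gripper_width: 44.3
```

Emit:
play_rows(motion=[0, 0, 0, -0.3, 0, 0, 0, 0, 0, 0, -0.3, 0, 0, 0])

```text
clock: 7.8
position: [570.1, -328.5, 17.0]
ee_rot: [1.0, 0.006, 0.0, 0.0]
contact_force: [-4.5, 3.3, 10.9]
gripper_width: 44.2
```

Contact with the floor. I'll release to about 64 mm and lift.

Emit:
play_rows(motion=[75, 0, 0, 0.3, 0, 0, 0, 75, 0, 0, 0.3, 0, 0, 0, 75, 0, 0, 0.3, 0, 0, 0, 75, 0, 0, 5, 0, 0, 0, 75, 0, 0, 11, 0, 0, 0])

```text
clock: 8.43
position: [568.6, -328.0, 122.7]
ee_rot: [1.0, 0.006, -0.002, -0.001]
contact_force: [0.8, -0.1, 0.2]
gripper_width: 64.0
```

```bash
python3 - <<'E'
from h import *
s=arm.read_state(); print(s['position'],s['ee_rot'],s['gripper_width'],s['contact_force'])
c=arm.camera_info('wrist')
im,d=arm.get_image('wrist'); cv2.imwrite('pics/w4.png',im[:,:,::-1]); W=world('wrist',d,c)
for o in arm.outline_of('bar','wrist')[:1]: print(rect(W,o['mask'],35,65), np.nanpercentile(W[o['mask']][:,2],[2,50,98]))
E
```

```text
[ 568.64115156 -328.0367354   122.70076138] [ 9.99978817e-01  5.98529754e-03 -2.44365495e-03 -7.55145268e-04] 64.03478158945255 [ 0.76951848 -0.13517044  0.24507034]
(15306, array([ 565.9, -328.2]), array([139.7,  50.1]), 0.36, np.float64(49.8)) [31.54866064 49.67369129 55.45919857]
```

View pics/w4.png

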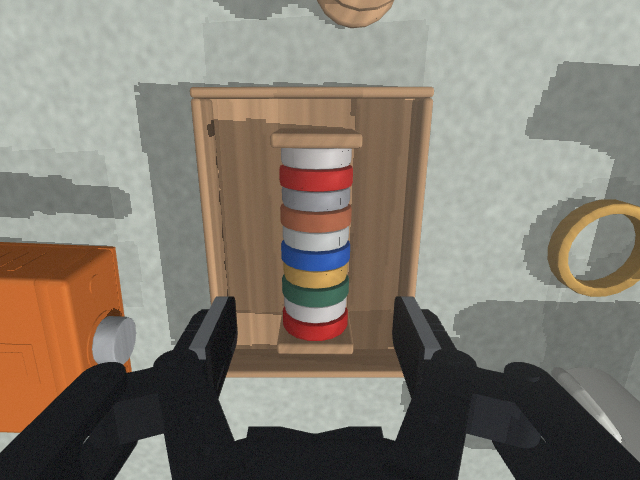

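The bar lies level in the tray at (566,-328), within 2 mm of the tray's centre. Now I'll move behind the pack, with the jaws across its end so the open fingers straddle the switch.

Emit:
play_rows(motion=[75, 8.3, 26.4, 1, 0, 0, -84, 100, 8.3, 26.4, 1, 0, 0, -84, 100, 8.3, 26.4, 1, 0, 0, -84, 100, 8.3, 26.4, 1, 0, 0, -84, 100, 8.3, 26.4, 1, 0, 0, -84])

```text
clock: 9.15
position: [653.5, -61.4, 133.5]
ee_rot: [0.9, -0.437, 0.0, -0.0]
contact_force: [0.2, -0.5, 0.6]
gripper_width: 85.2
```

Emit:
play_rows(motion=[100, 0, 0, 0, 0, 0, -31, 100, 0, 0, 0, 0, 0, -31, 100, 0, 0, 0, 0, 0, -31, 100, 0, 0, 0, 0, 0, -31])

```text
clock: 9.65
position: [652.7, -64.3, 133.3]
ee_rot: [0.752, -0.659, -0.0, 0.0]
contact_force: [-0.1, -0.1, -1.2]
gripper_width: 85.4
```

```bash
python3 - <<'E'
from h import *
s=arm.read_state(); print(s['position'],s['ee_rot'],s['gripper_width'],s['contact_force'])
q=s['ee_rot'];print('tool y deg',2*np.degrees(np.arctan2(q[1],q[0]))-90)
c=arm.camera_info('wrist')
im,d=arm.get_image('wrist'); cv2.imwrite('pics/w5.png',im[:,:,::-1]); W=world('wrist',d,c)
for o in arm.outline_of('pack','wrist')[:2]: print(o['confidence'],o['extent'],rect(W,o['mask'],54,66))
for o in arm.outline_of('stop','wrist')[:2]: print(o['confidence'],o['extent'],rect(W,o['mask'],38,52))
print([(o['uv'],o['confidence']) for o in arm.place_of('switch_face','wrist')])
E
```

```text
[652.68999191 -64.29205937 133.28619868] [ 7.51951178e-01 -6.59218736e-01 -2.08615015e-04  1.99370270e-04] 85.3959165724311 [-0.13988499 -0.13207387 -1.17210621]
tool y deg -172.48063687674727
0.8 [438.8, 58.1, 201.2, 257.0] (31580, array([ 493.5, -112.4]), array([129.5, 115.9]), 88.35, np.float64(59.0))
0.57 [230.1, 271.5, 176.8, 168.6] (18763, array([636.1,  37.1]), array([120.7, 100.6]), 6.89, np.float64(59.2))
[([321.0, 284.8], 0.96), ([621.7, 67.6], 0.66)]
```

View pics/w5.png

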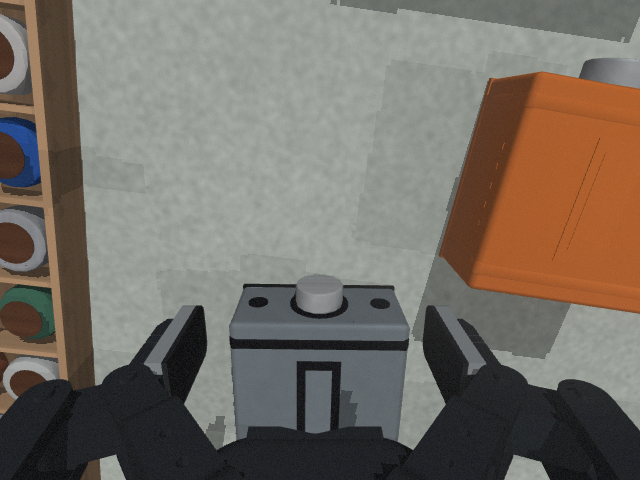

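The wrist view shows the grey pack's end with the switch at (320,290), centred between the fingers; the orange decoy is off to the right. Clear to descend behind it.

Emit:
play_rows(motion=[100, 0, 0, -6, 0, 0, -0.8, 100, 0, 0, -11, 0, 0, -0.8, 100, 0, 0, -12.6, 0, 0, -0.8, 100, 0, 0, -12.6, 0, 0, -0.8])

```text
clock: 10.35
position: [652.9, -64.5, 7.4]
ee_rot: [0.747, -0.665, -0.0, 0.001]
contact_force: [-0.2, -0.1, 0.4]
gripper_width: 85.3
```

```bash
python3 - <<'E'
from h import *
s=arm.read_state(); print(s['position'],s['ee_rot'],s['contact_force'])
im,d=arm.get_image('scene'); cv2.imwrite('pics/s3.png',cv2.resize(im[180:320,240:460,::-1],None,fx=3.5,fy=3.5))
E
```

```text
[652.88338918 -64.50174472   7.44184943] [ 7.46979066e-01 -6.64847276e-01 -1.96838186e-04  5.79096312e-04] [-0.22900678 -0.06967918  0.35916838]
```

View pics/s3.png

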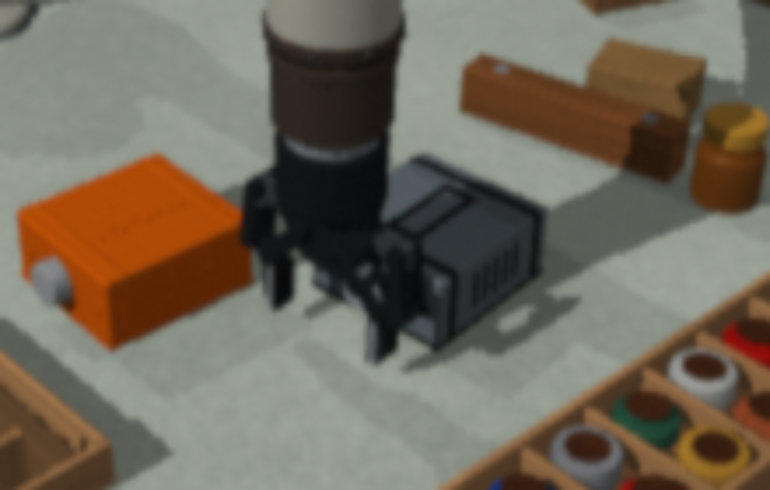

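Emit:
play_rows(motion=[100, -0.2, 2, 0, 0, 0, 0, 100, -0.3, 3, 0, 0, 0, 0, 100, -0.4, 3.8, 0, 0, 0, 0, 100, -0.5, 4.5, 0, 0, 0, 0, 100, -0.6, 5.0, 0, 0, 0, 0])

```text
clock: 11.02
position: [647.4, -14.7, 8.6]
ee_rot: [0.747, -0.665, 0.001, -0.0]
contact_force: [1.7, -5.1, 3.3]
gripper_width: 85.5
```

Emit:
play_rows(motion=[100, -0.25, 1.2, 0, 0, 0, 1.2, 100, -0.5, 2.4, 0, 0, 0, 2.4, 100, -0.8, 3.6, 0, 0, 0, 3.6, 100, -1.1, 4.8, 0, 0, 0, 4.8, 100, -1.4, 6.0, 0, 0, 0, 5.6])

```text
clock: 11.65
position: [633.4, 45.9, 8.6]
ee_rot: [0.779, -0.628, 0.001, -0.0]
contact_force: [1.9, -5.2, 4.7]
gripper_width: 85.4
```

```bash
cat > look.py <<'E'
from h import *
import sys
tag=sys.argv[1]
s=arm.read_state(); q=s['ee_rot']; print(s['clock'],s['position'].round(1) if hasattr(s['position'],'round') else s['position'],'tooly',2*np.degrees(np.arctan2(q[1],q[0]))-90,s['contact_force'],'joint' ,np.round(s['joints'],2))
for n in ['top','scene']:
    im,d=arm.get_image(n); W=world(n,d)
    for o in arm.outline_of('pack',n)[:2]: print(n,o['confidence'],o['extent'],rect(W,o['mask'],54,66))
    for o in arm.outline_of('stop',n)[:1]: print(n,o['confidence'],o['extent'],rect(W,o['mask'],38,52))
    r=(slice(160,300),slice(170,380)) if n=='top' else (slice(180,320),slice(280,480))
    cv2.imwrite(f'pics/{tag}_{n}.png',cv2.resize(im[r][:,:,::-1],None,fx=3.5,fy=3.5))
E
python3 look.py p1
```

```text
11.65 [633.4  45.9   8.6] tooly -167.73824372524984 [ 1.89529242 -5.15203948  4.68290687] joint [ 0.33  0.63 -0.21  0.   -0.73 -0.11]
top 0.89 [326.9, 238.2, 50.2, 44.8] (1420, array([ 494.9, -117.9]), array([136.4, 118.5]), 88.43, np.float64(60.0))
top 0.86 [251.5, 220.0, 42.8, 25.3] (424, array([577.1, 111.3]), array([ 42.9, 126. ]), 13.37, np.float64(60.4))
top 0.72 [200.5, 201.4, 22.8, 67.4] (273, array([575.7, 284.7]), array([200. ,  35.7]), 12.21, np.float64(44.5))
scene 0.88 [345.2, 215.5, 60.8, 50.7] (387, array([641.1, 119.5]), array([116.6, 143.7]), 3.9, np.float64(59.0))
scene 0.84 [246.3, 222.0, 65.5, 61.2] (1371, array([ 495.2, -113.3]), array([131.5, 122.5]), 88.85, np.float64(59.2))
scene 0.63 [379.9, 193.4, 58.5, 36.7] (469, array([580.8, 285.6]), array([191.1,  41.2]), 11.68, np.float64(43.8))
```

View pics/p1_top.png

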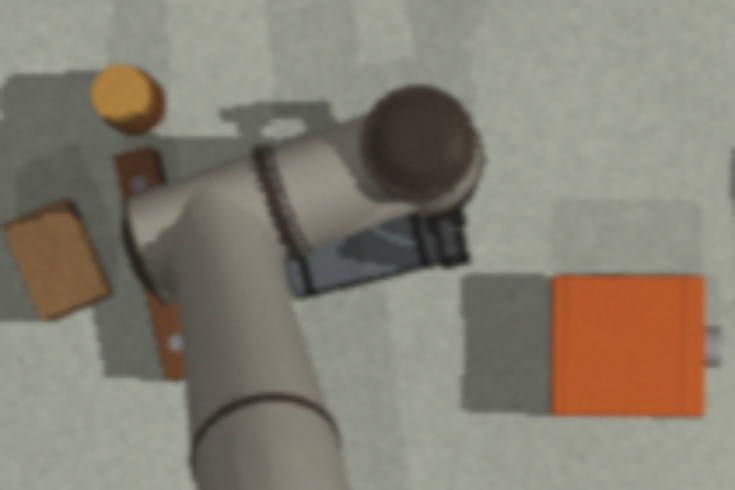

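View pics/p1_scene.png

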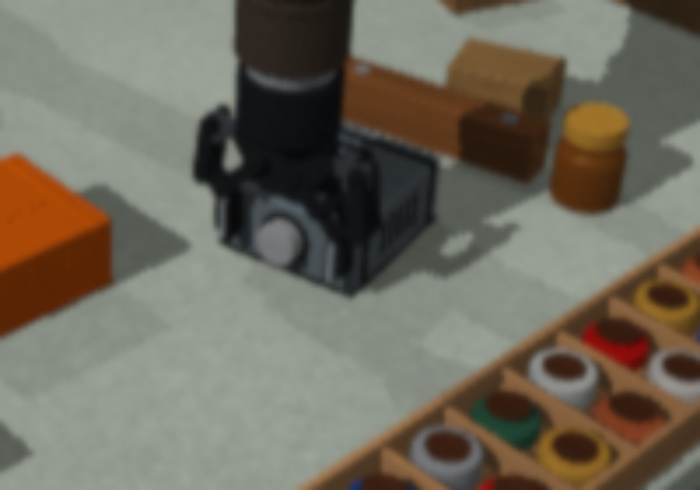

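The pack follows squarely and the jaw line is at 12.3°, matching the block. I'll keep going along the block's normal.

Emit:
play_rows(motion=[100, -0.3, 1.3, 0, 0, 0, 0, 100, -0.6, 2.6, 0, 0, 0, 0, 100, -0.85, 3.9, 0, 0, 0, 0, 100, -1.15, 5.2, 0, 0, 0, 0, 100, -1.4, 6.4, 0, 0, 0, 0])

```text
clock: 12.58
position: [618.4, 110.7, 7.7]
ee_rot: [0.778, -0.628, -0.0, 0.0]
contact_force: [1.0, -2.5, -0.5]
gripper_width: 85.2
```

Emit:
play_rows(motion=[100, -0.1, 0.5, 0, 0, 0, 0, 100, -0.2, 1.0, 0, 0, 0, 0, 100, -0.3, 1.4, 0, 0, 0, 0])

```text
clock: 12.95
position: [615.9, 123.7, 7.9]
ee_rot: [0.778, -0.628, 0.0, -0.0]
contact_force: [0.0, -2.4, -1.0]
gripper_width: 85.3
```

Emit:
play_rows(motion=[100, -0.1, 0.4, 0, 0, 0, 0, 100, -0.2, 0.8, 0, 0, 0, 0, 100, -0.2, 0.8, 0, 0, 0, 0])

```text
clock: 13.32
position: [613.8, 132.1, 7.9]
ee_rot: [0.778, -0.628, 0.0, -0.0]
contact_force: [-0.0, -1.7, 1.1]
gripper_width: 85.5
```

Emit:
play_rows(motion=[100, -0.1, 0.3, 0, 0, 0, 0, 100, -0.1, 0.6, 0, 0, 0, 0, 100, -0.1, 0.6, 0, 0, 0, 0])

```text
clock: 13.7
position: [614.0, 132.9, 8.2]
ee_rot: [0.778, -0.628, 0.002, 0.002]
contact_force: [7.2, -18.7, 0.3]
gripper_width: 85.5
```

Force has risen to about 20 N with motion stopped, so the pack is against the block. I'll back off, shut the fingers and check.

Emit:
play_rows(motion=[100, 0.6, -3, 0, 0, 0, 0, 100, 1.4, -6.5, 0, 0, 0, 0, 100, 1.4, -6.5, 5, 0, 0, 0, 0, 1.4, -6.5, 10, 0, 0, 0, 0, 1.4, -6.5, 10, 0, 0, 0])

```text
clock: 14.32
position: [630.0, 73.9, 113.1]
ee_rot: [0.778, -0.628, 0.003, -0.005]
contact_force: [-0.1, 0.4, -0.4]
gripper_width: 51.8
```

```bash
python3 look.py p2; python3 - <<'E'
from h import *
s=arm.read_state(); c=arm.camera_info('wrist')
im,d=arm.get_image('wrist'); cv2.imwrite('pics/w6.png',im[:,:,::-1]); W=world('wrist',d,c)
print(s['position'])
for o in arm.outline_of('pack','wrist')[:2]: print(o['confidence'],o['extent'],rect(W,o['mask'],54,66))
for p in arm.place_of('switch_face','wrist')[:2]:
    u,v=np.round(p['uv']).astype(int); print(p, W[v,u], W[v-2,u])
E
```

```text
14.325 [630.   73.9 113.1] tooly -167.76233298999577 [-0.13609834  0.43845323 -0.36093093] joint [ 0.37  0.5  -0.13  0.   -0.93 -0.16]
top 0.97 [327.5, 239.6, 46.6, 41.3] (1424, array([ 494.9, -119.3]), array([139.2, 118.5]), 88.44, np.float64(59.8))
top 0.68 [235.8, 222.5, 32.6, 25.4] (324, array([565.4, 174.7]), array([48.9, 86.3]), 15.28, np.float64(60.1))
scene 0.78 [246.2, 224.6, 65.3, 56.8] (1350, array([ 496. , -114.4]), array([129.4, 122.9]), 87.62, np.float64(59.2))
scene 0.71 [396.2, 199.1, 44.4, 34.1] (8, array([631.7, 274. ]), array([27.5,  7.3]), 5.82, np.float64(59.6))
scene 0.65 [381.8, 195.0, 54.9, 36.4] (196, array([585.3, 288.6]), array([182.5,  40.7]), 9.95, np.float64(44.1))
[625.90437372  72.62024523 106.20609976]
0.95 [231.2, 313.8, 169.5, 116.8] (1294, array([605.5, 163.8]), array([18.3, 42.5]), 13.08, np.float64(59.4))
0.92 [474.8, 0.8, 165.0, 114.9] (8017, array([522.3, -64. ]), array([32.6, 61. ]), 88.27, np.float64(58.8))
{'uv': [320.8, 330.2], 'confidence': 0.66} [624.06291172  66.72902612 130.71830916] [624.10050893  66.48468507 129.81729941]
```

View pics/p2_scene.png

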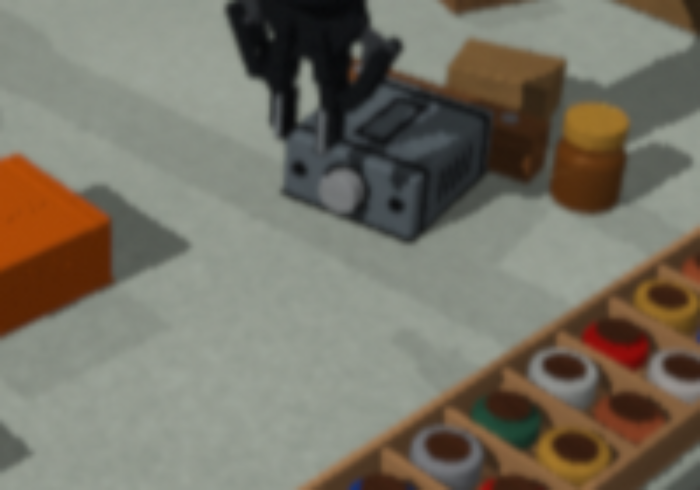

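View pics/p2_top.png

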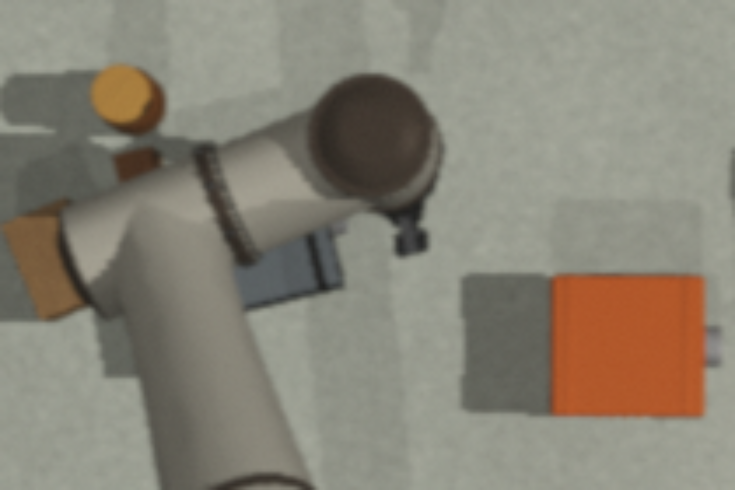

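View pics/w6.png

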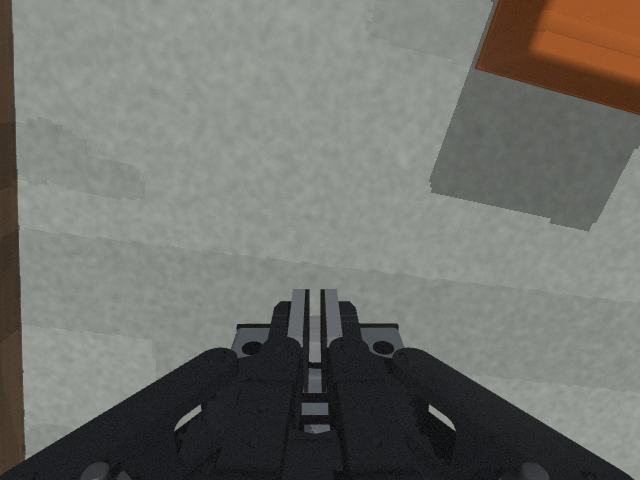

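The scene view shows the pack against the block with its switch facing out at crop (342,190). In the wrist view its end is centred on the hand (edges at columns 237 and 398). Next I'll lower the shut fingers behind the switch.

Emit:
play_rows(motion=[0, 0, 0, -4, 0, 0, 0, 0, 0, 0, -8, 0, 0, 0, 0, 0, 0, -9.4, 0, 0, 0, 0, 0, 0, -9.4, 0, 0, 0])

```text
clock: 15.28
position: [626.6, 72.5, 13.0]
ee_rot: [0.778, -0.628, -0.0, 0.001]
contact_force: [-0.1, -0.4, 0.8]
gripper_width: 0.2
```

Emit:
play_rows(motion=[0, -0.4, 2, 0, 0, 0, 0, 0, -0.8, 3.6, 0, 0, 0, 0, 0, -0.9, 4.2, 0, 0, 0, 0, 0, -1.0, 4.6, 0, 0, 0, 0])

```text
clock: 15.78
position: [617.5, 118.1, 14.9]
ee_rot: [0.779, -0.627, 0.001, 0.0]
contact_force: [3.7, -8.9, 1.1]
gripper_width: -0.2
```

Emit:
play_rows(motion=[0, -0.1, 0.3, 0, 0, 0, 0, 0, -0.1, 0.6, 0, 0, 0, 0, 0, -0.15, 0.8, 0, 0, 0, 0])

```text
clock: 16.15
position: [616.1, 124.5, 14.8]
ee_rot: [0.778, -0.628, 0.001, 0.001]
contact_force: [4.1, -8.7, 1.5]
gripper_width: 0.0
```

Emit:
play_rows(motion=[0, -0.1, 0.3, 0, 0, 0, 0, 0, -0.1, 0.5, 0, 0, 0, 0, 0, -0.1, 0.5, 0, 0, 0, 0])

```text
clock: 16.52
position: [615.5, 127.2, 14.9]
ee_rot: [0.778, -0.628, 0.002, 0.002]
contact_force: [5.5, -15.4, 1.6]
gripper_width: -0.2
```

Emit:
play_rows(motion=[0, -0.05, 0.3, 0, 0, 0, 0, 0, -0.1, 0.4, 0, 0, 0, 0, 0, -0.1, 0.4, 0, 0, 0, 0])

```text
clock: 16.9
position: [615.4, 127.4, 15.0]
ee_rot: [0.778, -0.629, 0.003, 0.003]
contact_force: [11.8, -29.2, 1.0]
gripper_width: 0.0
```

The switch has bottomed out: 31 N with no further travel. I'll retreat, rise well clear and swing away so I can check.

Emit:
play_rows(motion=[0, 0.6, -3, 0, 0, 0, 0, 0, 1.4, -6.5, 0, 0, 0, 0, 0, 1.4, -6.5, 5, 0, 0, 0, 0, 1.4, -8.5, 11, 0, 0, 0, 0, 1.4, -14, 14, 0, 0, 0])

```text
clock: 17.52
position: [629.2, -2.7, 157.8]
ee_rot: [0.78, -0.626, 0.002, -0.002]
contact_force: [0.8, -0.9, -0.8]
gripper_width: 0.1
```

Emit:
play_rows(motion=[0, -6, -14, 8, 0, 0, 0, 0, -12, -28, 8, 0, 0, 0, 0, -15, -35, 8, 0, 0, 0, 0, -15, -35, 8, 0, 0, 0, 0, -15, -35, 8, 0, 0, 0])

```text
clock: 18.15
position: [507.2, -283.0, 222.9]
ee_rot: [0.778, -0.628, 0.0, -0.0]
contact_force: [0.8, -0.3, 0.5]
gripper_width: 0.3
```

```bash
python3 look.py p3; python3 - <<'E'
from h import *
im,d=arm.get_image('top'); cv2.imwrite('pics/full_top.png',im[:,:,::-1]); W=world('top',d)
for t,lo,hi in [('bar',35,65),('tray',25,40)]:
    for o in arm.outline_of(t,'top')[:1]: print(t,rect(W,o['mask'],lo,hi))
im,d=arm.get_image('scene'); W=world('scene',d)
for t,lo,hi in [('pack',54,66),('bar',35,65)]:
  for o in arm.outline_of(t,'scene')[:3]: print(t,o['confidence'],rect(W,o['mask'],lo,hi))
E
```

```text
18.15 [ 507.2 -283.   222.9] tooly -167.77857848141332 [ 0.78141477 -0.27800663  0.5041656 ] joint [-0.23  0.32 -0.12  0.   -1.14  0.44]
top 0.76 [328.8, 239.4, 13.4, 42.5] (381, array([496.1, -72. ]), array([ 44.6, 118.5]), 88.43, np.float64(59.7))
top 0.64 [217.5, 200.5, 52.2, 50.8] (1378, array([597.2, 204.8]), array([120. , 131.9]), 12.39, np.float64(60.0))
top 0.71 [201.2, 203.4, 28.3, 63.4] (618, array([575.8, 284.8]), array([200.1,  36.1]), 12.67, np.float64(45.0))
scene 0.8 [362.8, 200.4, 57.0, 50.7] (1061, array([597.7, 203. ]), array([123.4, 131.6]), 12.11, np.float64(59.2))
scene 0.76 [245.9, 222.9, 67.0, 58.5] (1382, array([ 494. , -113.6]), array([131.4, 124. ]), 87.49, np.float64(59.2))
scene 0.75 [370.7, 191.1, 70.2, 42.0] (284, array([576.7, 282.2]), array([200.7,  45.6]), 14.91, np.float64(44.1))
bar (204, array([ 618.2, -325.3]), array([48.6, 45.3]), 80.17, np.float64(50.5))
tray (228, array([ 563.8, -326.6]), array([200.2, 141.6]), 0.52, np.float64(33.1))
pack 0.88 (1067, array([597.8, 203.5]), array([122.3, 135. ]), 11.37, np.float64(59.3))
bar 0.58 (961, array([ 570.7, -329.2]), array([143.7,  50.3]), 0.33, np.float64(49.3))
```

View pics/p3_top.png

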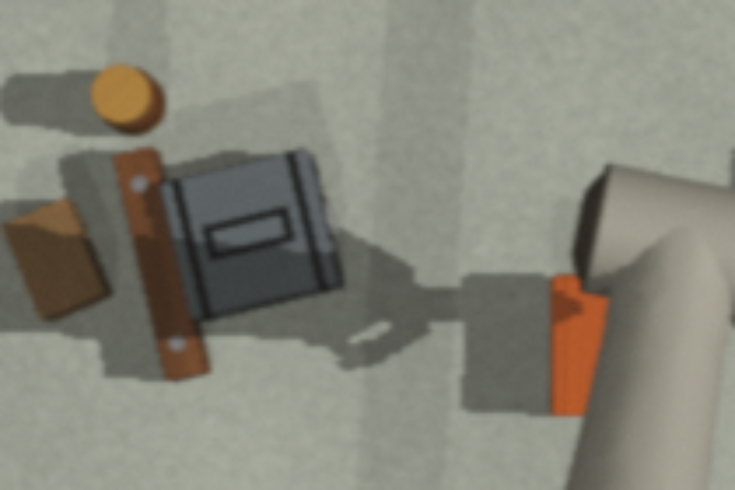

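View pics/p3_scene.png

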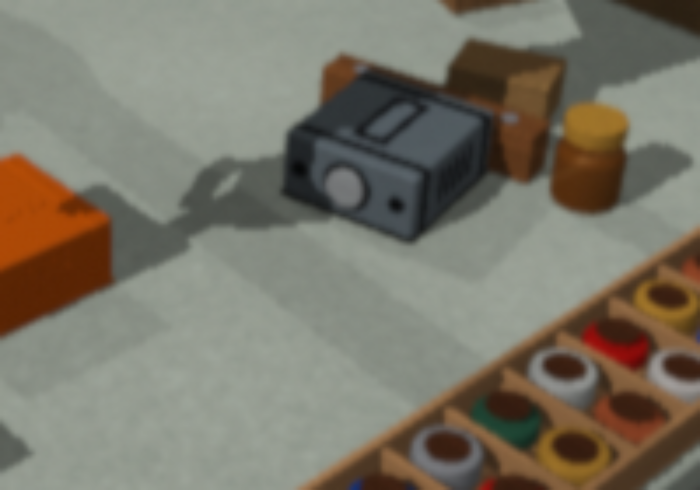

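View pics/full_top.png

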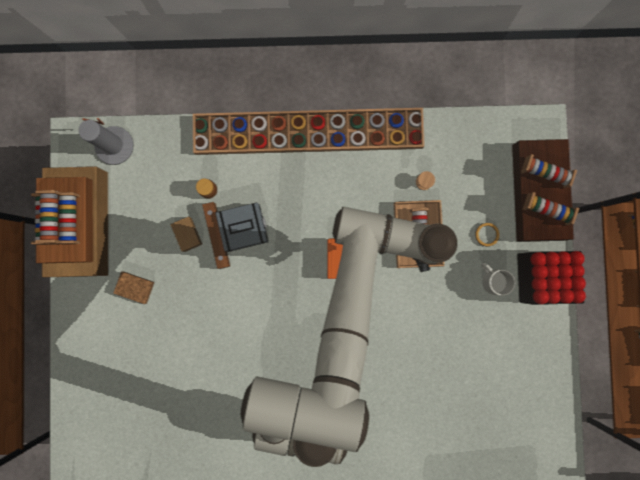

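Every check agrees, so I'm handing in.

```bash
python3 - <<'E'
from bench import arm
print(arm.job_done())
E
```

```text
the job is handed in; nothing more can be done
None
```

The battery pack is backed against the stop block with its switch pressed in, and the bangle bar lies in the tray. I handed the job in at about 19 s of the 59 s allowed; the system gives no verdict.

- **Bar:** I gripped it across the middle, lifted it out of the gap and laid it in the tray. After release the wrist camera put it at (566, -328), about 2 mm from the tray's centre. It sat level, with its top about 50–55 mm above the table, as expected on the tray floor.
- **Pack:** I pushed it with the open fingers on either side of the switch until the force rose to about 20 N at the block. In the last top view its centre is 82.7 mm from the block's centre line, where full contact would be 82.5 mm. It is about 4 mm off the block's middle, and its angle (12.4°) is within 0.3° of the block's.
- **Switch:** I pressed it with the shut fingers against steady resistance of about 9.5 N. It moved about 10 mm and then stopped dead at 31 N. The finger position means it now stands out about 6 mm, which is fully in. I did not measure this directly from an image.
- **Other objects:** None looked moved in the last images, though I checked this by eye only. The arm is clear of everything.

**Readings that disagreed:** the cameras differed by about 3 mm on where the bar was at first. In the last top view the bar was mostly hidden by the arm, so that view gave a wrong position for it. The scene camera, which saw it clearly, put it at (571, -329).

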